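# Tare the seed scale under the empty dish

## Robot

A 6-joint arm with a two-finger parallel gripper is mounted at the origin on the work surface. World frame = base frame: x ahead of the robot, y to its left, z up, the work surface at z = 0. Lengths are in m, angles in rad, forces in N, time in s.
With the tool pointing down it reaches from about 0.225 to 0.875 m from the base axis. Payload 3.4 kg.
Tool frame: the origin (TCP) lies at the very end of the fingers, on their centre line; the grasp point (between the pads) lies 19 mm behind it; x points along the fingers, z is the direction in which the jaws open and shut, and the axes are right-handed (so a half turn about x gives the same grasp; the last joint's range is limited). The gripper opens to 85 mm and grips with 20 to 120 N. Pads are 22 mm wide; open, the fingers measure 114 mm over their backs; the gripper's body (76 mm by 85 mm) begins 54 mm behind the grasp point. The pads swing forward as they close: fully open they stand 13 mm farther back than shut.
Start: joints at [-1.428, 0.276, 1.505, -0, 1.361, -0.121], TCP at [0.15, -0.555, 0.204] pointing down, gripper open.
Joint ranges: [-2.89, 2.89], [-0.75, 2.08], [0.22, 2.7], [-1.18, 4.32], [0.11, 2.71], [-2.7, 2.7]. Speed limits (rad/s): [2.57, 2.57, 3.14, 3.14, 3.14, 3.14].

## Interface

Orientations are given as a unit quaternion [w, x, y, z].
In Python, from rig import manip, viewer, finder gives the robot as it stands.
- The arm moves only by the tool move_arm, never from a script. Its argument "rows" is a list of rows, each a list of 3 entries, a list of its own where there are three numbers: the shift along the tool's x, y, z in mm, then the turn about the tool's x in rad, then the finger opening in mm, from 0 to 85.4. A call has 1 to 8 rows; each row is the pose to reach, as a shift and turn from the pose measured when the call began, along the tool's axes at that moment; what a row does not reach only later rows make up. A row lasts 1/12 s, in which the tool goes at most 41.7 mm and 7.16 degrees, less where a joint would pass 70% of its speed; a pose out of reach is approached as far as the arm can. A call with a gripper value outside its range is refused whole. The fingers move at their own pace and stop on an object; "force" is the grip in N (left out, the last holds). Time passes only in rows, so rows that repeat a pose let the fingers close. It gives the time, the measured TCP pose, the force and the opening at its end, in the units of the state.
- manip.get_state(): the state, without advancing time (a new reading comes with each control period).
- viewer.get_image(name): name is "scene" or "top"; returns the picture (420x560x3 uint8, red, green, blue); there is no depth.
- viewer.get_calibration(name): a dict with "mtx" (3x3 intrinsics, pixels), "R" (3x3) and "t" (3): a world point X has camera coordinates R X + t. Camera axes: x right, y down, z forward; pixel columns grow to the right and rows downward; lengths in m; the calibration is good to about 2 mm. A picture is of the moment at which its call begins. get_calibration takes no time and is no camera call.
- manip.sign_off(): hands the job in, once; it reports no verdict.
Trained networks look in the newest picture that a camera, given by its name, has taken for a name from the list of things; names that differ only in an ending like _2 or _b are one class to them, and where a whole thing is asked for, a point or a joint stands for the part that bears it (a point fixed in the world has none). Each returns a list of dicts, best first, with "score" (0 to 1); they miss things now and then, are a little off and sometimes report something else, mostly with a low value. They report only what shows in the picture. A call takes as long as a camera call. They do not tell look-alikes from the thing itself.
- finder.look_for(target, camera): "centre" ([column, row] in pixels, amid what is visible of it).
- finder.trace(target, camera): "mask" (420x560 bool, what is visible of it) and "centre" ([column, row] in pixels, amid what is visible of it).
The state is a dict: "clock": time; "qpos": joint angles; "qd": joint speeds; "effort": joint torques, N m; "position": TCP position; "ee_rot": TCP orientation; "contact_force": force on the tool from outside, world axes, zero at the start; "moment": the same for the moment, N m; "width": finger opening in m.
Only numpy, scipy, OpenCV 4.12 (cv2) and the standard library are available. Lean on these libraries where they do the work, as an engineer would, in place of code of your own. Each camera call takes 0.05 s, during which the arm holds its last target.

## Task

Two identical bench scales stand side by side: one carries the empty round seed dish, the other a closed seed tub. Tare the scale with the empty dish: with the fingertips press its wide middle key well down, but gently, let it spring back up and draw the hand well clear above it. Press no other key on either scale, do not lean on the pans, and leave both scales, the dish, the tub, the scoop and the bottle standing where they are; nothing is to be picked up.

Things in the scene. Friction and masses are not known exactly. Their poses are not given: they have to be found in the camera images.
- dish_scale: Bench scale that carries the empty seed dish; the two are alike, loose on rubber feet, 2.4 kg, side by side. 250 mm deep (x), 200 wide (y). Origin: centre of underside. x: front to back, z up. Its front panel (local x -125 to -35 mm) faces the robot, within 20 degrees, rises to the back at 10 degrees, 48 mm high at mid-depth. Three keys in a row along y, 50 mm apart, at local x -100 mm; flush display behind.
- dish_scale_pan: The stainless weighing pan of that scale (the empty seed dish on it): plate 152 mm (x) by 190 mm (y), 8 mm thick. Origin: centre of its underside, at scale-frame (47, 0, 60) mm; top face 68 mm above the bench.
- dish_scale_power (a joint): On the scale with the empty seed dish. Its power key: round, 20 mm across, at the left end of the row as seen from the front; 8 mm proud of the panel, white like the other keys. Joint 0 = up, 0.005 m = fully down (into the panel). Sprung: 1 N to start it, 3.5 N at half travel, 6 N at the bottom, where it stops hard; comes back up by itself.
- dish_scale_tare (a joint): On the scale with the empty seed dish. Its tare key: the wide bar, 40 mm along the row by 18 mm, in the middle of the row; 8 mm proud of the panel, white like the other keys. Joint 0 = up, 0.005 m = fully down (into the panel). Sprung: 1 N to start it, 3.5 N at half travel, 6 N at the bottom, where it stops hard; comes back up by itself.
- dish_scale_unit (a joint): On the scale with the empty seed dish. Its unit key: square, 18 by 18 mm, at the right end of the row as seen from the front; 8 mm proud of the panel, white like the other keys. Joint 0 = up, 0.005 m = fully down (into the panel). Sprung: 1 N to start it, 3.5 N at half travel, 6 N at the bottom, where it stops hard; comes back up by itself.
- tub_scale: Bench scale that carries the closed seed tub; the two are alike, loose on rubber feet, 2.4 kg, side by side. 250 mm deep (x), 200 wide (y). Origin: centre of underside. x: front to back, z up. Its front panel (local x -125 to -35 mm) faces the robot, within 20 degrees, rises to the back at 10 degrees, 48 mm high at mid-depth. Three keys in a row along y, 50 mm apart, at local x -100 mm; flush display behind.
- tub_scale_pan: The stainless weighing pan of that scale (the closed seed tub on it): plate 152 mm (x) by 190 mm (y), 8 mm thick. Origin: centre of its underside, at scale-frame (47, 0, 60) mm; top face 68 mm above the bench.
- tub_scale_power (a joint): On the scale with the closed seed tub. Its power key: round, 20 mm across, at the left end of the row as seen from the front; 8 mm proud of the panel, white like the other keys. Joint 0 = up, 0.005 m = fully down (into the panel). Sprung: 1 N to start it, 3.5 N at half travel, 6 N at the bottom, where it stops hard; comes back up by itself.
- tub_scale_tare (a joint): On the scale with the closed seed tub. Its tare key: the wide bar, 40 mm along the row by 18 mm, in the middle of the row; 8 mm proud of the panel, white like the other keys. Joint 0 = up, 0.005 m = fully down (into the panel). Sprung: 1 N to start it, 3.5 N at half travel, 6 N at the bottom, where it stops hard; comes back up by itself.
- tub_scale_unit (a joint): On the scale with the closed seed tub. Its unit key: square, 18 by 18 mm, at the right end of the row as seen from the front; 8 mm proud of the panel, white like the other keys. Joint 0 = up, 0.005 m = fully down (into the panel). Sprung: 1 N to start it, 3.5 N at half travel, 6 N at the bottom, where it stops hard; comes back up by itself.
- dish_scale_tare_top (a point): Centre of the top face of the wide tare key on the scale with the empty dish, about 52 mm above the bench when up. z points out of the panel (10 degrees off vertical, leaning to the scale's front), y along the key's 40 mm length, x along its 18 mm width towards the pan, whose edge is 69 mm away. The neighbour keys begin 40 mm from this point along +y and -y.
- dish: Empty round aluminium seed dish, 124 mm across the rim, 28 mm high, 120 g or so, loose on the pan. Origin: centre of its underside.
- tub: Closed seed tub (a wide jar with a black lid), 90 mm across, 95 mm high, loose on the other scale's pan. Origin: centre of its underside.
- scoop: Aluminium seed scoop lying on the bench beside one scale: open pan 80 by 52 mm, 26 mm high, with a round handle 73 mm long to its -x. Origin: centre of the pan's underside.
- mister: Grey water bottle standing on the bench beside the other scale, 64 mm across, 150 mm high. Origin: centre of its underside.
Not all that is in view belongs to the job. Several things have the shape of the mister; the one meant has the colours described above.

How it is judged:
By the outcome, as a careful person would: the job done as asked, in the order asked, and still so for the second after the job is handed in, with the robot touching nothing.
It also fails if it takes over 32 s, if anything falls off the work surface, if the arm or the gripper's body presses on something with over 40 N, if the wrist force passes 120 N, or if a joint passes its speed limit or range.

## Working session

There is one attempt and no reset: what is moved stays moved. The work goes in short steps, Python scripts to look and compute and a tool call to move; the robot and the scene stay as the last step left them, time stands still between calls to the robot, and variables do not carry over. Pictures are saved under pics/ and viewed, and the job is handed in when it is done.

Besides the shell and the picture viewer there is one more tool, called after "Request:" by a JSON object that holds its "op" and its "data", one argument or row to a line. move_arm: Moves the arm, as the interface text tells. Its arguments: {"type":"object","properties":{"rows":{"type":"array"},"force":{"type":"number"}},"required":["rows"]}

```bash
mkdir -p pics; ls
python3 - <<'E'
from rig import manip, viewer, finder
import cv2,numpy as np
for n in("scene","top"):
    im=viewer.get_image(n); cv2.imwrite(f"pics/{n}0.png",im[:,:,::-1])
    for t in("dish","tub","dish_scale","dish_scale_tare","mister"):
        print(n,t,[(np.round(d["centre"]).tolist(),round(d["score"],2)) for d in finder.look_for(t,n)][:5])
    c=viewer.get_calibration(n); print(c)
print(manip.get_state())
E
```

```text
pics
scene dish [([242.0, 193.0], 0.57)]
scene tub [([332.0, 288.0], 0.66), ([241.0, 208.0], 0.5)]
scene dish_scale [([239.0, 206.0], 0.55)]
scene dish_scale_tare [([361.0, 256.0], 0.59), ([256.0, 170.0], 0.57)]
scene mister [([209.0, 143.0], 0.98), ([180.0, 133.0], 0.85), ([166.0, 110.0], 0.8), ([236.0, 208.0], 0.45)]
{'mtx': array([[437.47748612,   0.        , 274.74334878],
       [  0.        , 437.47748612, 207.63975938],
       [  0.        ,   0.        ,   1.        ]]), 'R': array([[-0.65073069,  0.759251  ,  0.00935358],
       [ 0.62644765,  0.54378874, -0.55844172],
       [-0.4290838 , -0.35753564, -0.82949102]]), 't': array([ 0.39333997, -0.2815999 ,  1.67162104])}
top dish [([316.0, 208.0], 0.79)]
top tub [([191.0, 185.0], 0.89)]
top dish_scale [([330.0, 225.0], 0.87)]
top dish_scale_tare [([334.0, 241.0], 0.56)]
top mister [([422.0, 227.0], 0.92), ([391.0, 237.0], 0.86), ([455.0, 234.0], 0.81), ([329.0, 195.0], 0.63)]
{'mtx': array([[384.81269104,   0.        , 279.5798374 ],
       [  0.        , 384.81269104, 213.2001212 ],
       [  0.        ,   0.        ,   1.  
[... 188 characters left out ...]
0.57944677,  1.33205489])}
{'clock': 0.6, 'qpos': array([-1.42797415e+00,  2.75880036e-01,  1.50488461e+00, -2.35098813e-06,
        1.36071174e+00, -1.20998599e-01]), 'qd': array([ 1.14082243e-03,  7.06804286e-04, -8.08485331e-04, -1.16347315e-03,
       -1.75351540e-03, -4.05746347e-05]), 'effort': array([ 6.33667132e-04, -4.16387522e+01, -2.45985460e+01, -1.40562361e-04,
        3.71346250e-04,  8.81141091e-06]), 'position': array([ 0.14994342, -0.55514426,  0.20404555]), 'ee_rot': array([ 0.56144922,  0.42986266,  0.56139159, -0.42992132]), 'contact_force': array([0.10424684, 0.00640964, 0.11004787]), 'moment': array([-0.00730826,  0.01237768, -0.04056133]), 'width': 0.08553186691870503}
```

View pics/scene0.png

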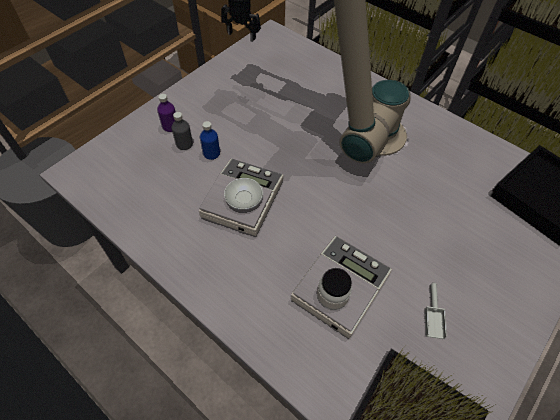

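View pics/top0.png

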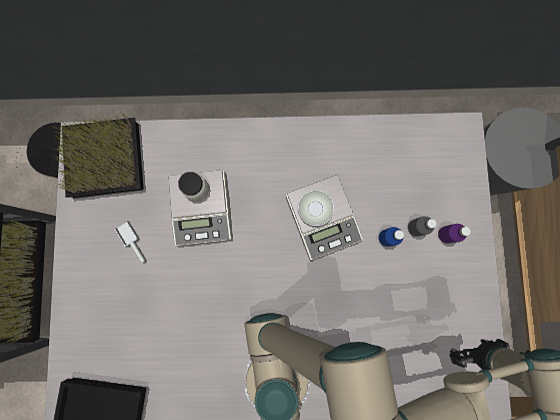

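Run:
```python
import cv2
a=cv2.imread('pics/top0.png')[150:310,120:400]
cv2.imwrite('pics/top0c.png',cv2.resize(a,None,fx=2.8,fy=2.8,interpolation=cv2.INTER_CUBIC))
a=cv2.imread('pics/scene0.png')[120:370,180:440]
cv2.imwrite('pics/scene0c.png',cv2.resize(a,None,fx=2.4,fy=2.4,interpolation=cv2.INTER_CUBIC))
```

```text
(no output)
```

View pics/top0c.png

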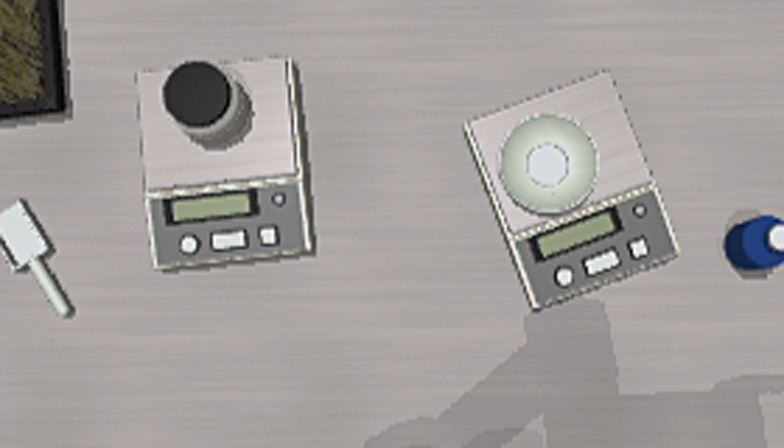

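View pics/scene0c.png

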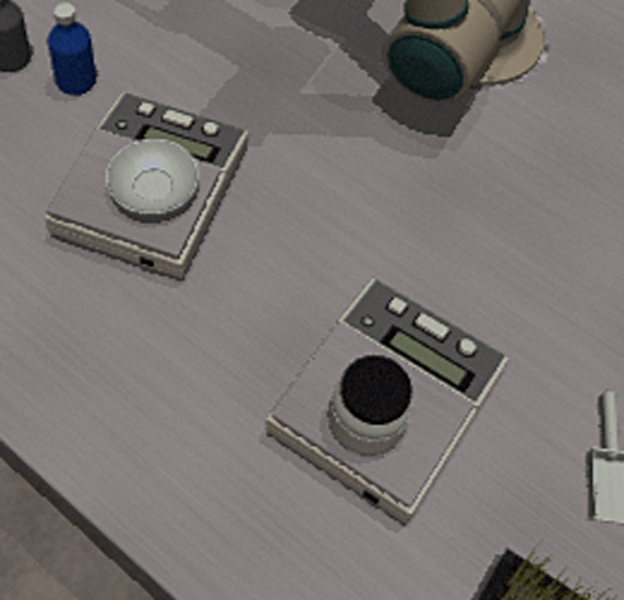

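Tare-key candidates: the dish scale's wide bar at top (335,244) / scene (254,169), and the tub scale's look-alike bar at top (202,236) / scene (361,256). The round and square keys sit either side of each bar. I choose the bar on the scale with the pale open dish. The crops confirm it: dish at top (316,208), and the black-lidded tub is on the other scale.

```bash
cat > h.py <<'E'
from rig import viewer
import numpy as np, cv2
def ray(n,px,z):
    c=viewer.get_calibration(n); R=c["R"];C=-R.T@c["t"]
    d=R.T@np.linalg.solve(c["mtx"],[px[0],px[1],1]); return C+d*(z-C[2])/d[2]
def proj(n,X):
    c=viewer.get_calibration(n); p=c["mtx"]@(c["R"]@np.asarray(X)+c["t"]); return p[:2]/p[2]
def blobs(n,im,roi,th):
    x0,y0,x1,y1=roi; g=im[y0:y1,x0:x1].min(2)
    k,l,s,ce=cv2.connectedComponentsWithStats((g>th).astype(np.uint8))
    return [(ce[i]+[x0,y0],s[i,4]) for i in range(1,k) if 8<=s[i,4]<200]
E
python3 - <<'E'
from h import *
from rig import manip
t=cv2.imread('pics/top0.png');s=cv2.imread('pics/scene0.png')
for n,im,roi in(("top",t,(310,228,362,258)),("scene",s,(232,155,280,182))):
    for th in(170,190,205,):
        for c,a in blobs(n,im,roi,th): print(n,th,np.round(c,1),a,np.round(ray(n,c,.052),4))
E
```

```text
top 170 [316.5 229.5] 8 [ 0.5166 -0.1512  0.052 ]
top 170 [359.5 233. ] 14 [ 0.5007 -0.3011  0.052 ]
top 170 [347.9 238.5] 22 [ 0.4826 -0.2597  0.052 ]
top 170 [334.4 243.4] 54 [ 0.4664 -0.212   0.052 ]
top 170 [321.1 248.3] 22 [ 0.4505 -0.165   0.052 ]
top 170 [343.3 249.7] 23 [ 0.4441 -0.242   0.052 ]
top 190 [359.  231.7] 9 [ 0.5055 -0.2996  0.052 ]
top 190 [347.9 238.5] 22 [ 0.4826 -0.2597  0.052 ]
top 190 [334.6 243.5] 49 [ 0.466  -0.2124  0.052 ]
top 190 [321.2 248.6] 19 [ 0.4494 -0.1652  0.052 ]
top 205 [358.9 231.5] 8 [ 0.5061 -0.2992  0.052 ]
top 205 [347.7 238.4] 18 [ 0.4827 -0.2591  0.052 ]
top 205 [334.3 243.3] 42 [ 0.4669 -0.2116  0.052 ]
top 205 [321.2 248.6] 19 [ 0.4494 -0.1652  0.052 ]
```

```bash
cat >> h.py <<'E'
from scipy.spatial.transform import Rotation as Ro
def plan(target,yaw):
    from rig import manip
    s=manip.get_state(); q=s["ee_rot"]; R=Ro.from_quat([q[1],q[2],q[3],q[0]]).as_matrix()
    d=R.T@(np.asarray(target)-s["position"])*1000
    v=R.T@np.array([-np.sin(yaw),np.cos(yaw),0]); a=np.arctan2(-v[1],v[2])
    a=(a+np.pi/2)%np.pi-np.pi/2
    print("shift",np.round(d,1),"turn",round(a,4),"t",s["clock"],"pos",np.round(s["position"],4),"q6",s["qpos"].round(3),"F",s["contact_force"].round(2),"w",s["width"]); print(R.round(3))
E
python3 - <<'E'
from h import *
print(ray("scene",(254.2,169.2),.052), proj("scene",[.4665,-.212,.052]),ray("top",(391,237),.08))
s=cv2.imread('pics/scene0.png')
for th in(130,150,110):
    for c,a in blobs("scene",s,(232,155,280,182),th): print(th,np.round(c,1),a,np.round(ray("scene",c,.052),4))
plan([.4665,-.212,.16],np.deg2rad(19))
E
```

```text
[ 0.46790182 -0.21063985  0.052     ] [254.17981294 168.75725753] [ 0.48237787 -0.40227638  0.08      ]
130 [240.4 164.2] 16 [ 0.4828 -0.2616  0.052 ]
130 [254.8 164. ] 8 [ 0.4495 -0.2247  0.052 ]
130 [253.7 168.3] 38 [ 0.4663 -0.2145  0.052 ]
130 [267.3 172.6] 18 [ 0.4495 -0.1671  0.052 ]
130 [243.1 179.8] 70 [ 0.5264 -0.208   0.052 ]
150 [240.3 164.3] 12 [ 0.4834 -0.2613  0.052 ]
150 [253.6 168.4] 33 [ 0.4666 -0.2147  0.052 ]
150 [267.2 172.5] 16 [ 0.4495 -0.1675  0.052 ]
150 [244. 178.] 9 [ 0.5189 -0.2111  0.052 ]
110 [240.4 164.4] 18 [ 0.4833 -0.2608  0.052 ]
110 [253.7 168.4] 42 [ 0.4664 -0.2141  0.052 ]
110 [267.4 172.5] 19 [ 0.449  -0.1671  0.052 ]
110 [242.7 179.7] 84 [ 0.527  -0.2095  0.052 ]
shift [  44.   395.1 -248.7] turn -0.0678 t 0.6 pos [ 0.1499 -0.5551  0.204 ] q6 [-1.428  0.276  1.505 -0.     1.361 -0.121] F [0.1  0.01 0.11] w 0.08553186691870503
[[ 0.     0.965  0.261]
 [-0.     0.261 -0.965]
 [-1.    -0.     0.   ]]
```

Request:
{"op": "move_arm", "data": {
  "rows": [
    [[0,15,-9],-0.01,0],
    [[0,45,-28],-0.02,0],
    [[0,78,-49],-0.03,0],
    [[0,111,-70],-0.04,0],
    [[0,144,-90],-0.05,0],
    [[0,177,-111],-0.06,0],
    [[0,205,-129],-0.068,0],
    [[0,220,-138],-0.068,0]
  ],
  "force": 30
}}

```text
clock: 1.27
position: [0.3284, -0.3603, 0.2043]
ee_rot: [0.576, 0.411, 0.576, -0.409]
contact_force: [-0.4, -0.8, -0.6]
width: 0.0001
```

```bash
python3 -c "
from h import *
plan([.4665,-.213,.15],np.deg2rad(19.2))"
```

```text
shift [ 54.7 178.7 -93.6] turn -0.0002 t 1.2667 pos [ 0.3284 -0.3603  0.2043] q6 [-0.976  0.144  1.68   0.002  1.318  0.259] F [-0.4  -0.77 -0.57] w 5.7174504768769926e-05
[[ 0.001  0.944  0.329]
 [ 0.002  0.329 -0.944]
 [-1.     0.002 -0.001]]
```

Request:
{"op": "move_arm", "data": {
  "rows": [
    [[5,25,-13],0,0],
    [[14,58,-30],0,0],
    [[24,92,-48],0,0],
    [[35,125,-66],0,0],
    [[45,155,-81],0,0],
    [[54,175,-92],0,0],
    [[54.7,178.7,-93.6],0,0],
    [[54.7,178.7,-93.6],0,0]
  ]
}}

```text
clock: 1.93
position: [0.4668, -0.2111, 0.1496]
ee_rot: [0.577, 0.41, 0.578, -0.408]
contact_force: [-0.1, -0.3, -0.7]
width: 0.0001
```

Run:
```python
from h import *
t=viewer.get_image("top")[:,:,::-1];s=viewer.get_image("scene")[:,:,::-1]
a=cv2.resize(t[180:280,280:380],None,fx=4,fy=4,interpolation=2);b=cv2.resize(s[100:200,210:310],None,fx=4,fy=4,interpolation=2)
cv2.imwrite('pics/pre.png',np.hstack([a,b]))
plan([.4665,-.213,.07],np.deg2rad(19.2))
from rig import manip
print(proj("scene",manip.get_state()["position"]),proj("top",manip.get_state()["position"]))
```

```text
shift [80.4  0.3 -0.1] turn 0.0005 t 2.0333 pos [ 0.4662 -0.2132  0.1504] q6 [-0.566  0.22   1.723  0.002  1.199  0.668] F [0.1  0.85 1.18] w -0.0002615521162836266
[[ 0.001  0.944  0.329]
 [ 0.001  0.329 -0.944]
 [-1.     0.002 -0.001]]
[253.06455684 149.37363764] [339.01026636 241.83833362]
```

View pics/pre.png

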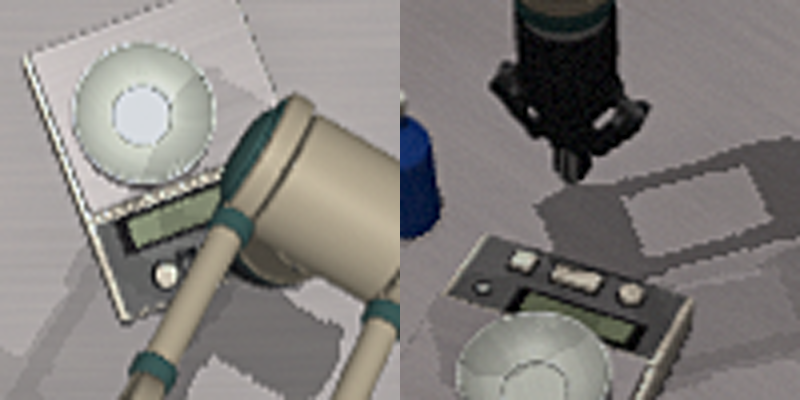

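Request:
{"op": "move_arm", "data": {
  "rows": [
    [[15,0.3,0],0,0],
    [[40,0.3,0],0,0],
    [[65,0.3,0],0,0],
    [[80,0.3,0],0,0],
    [[80,0.3,0],0,0],
    [[80,0.3,0],0,0]
  ]
}}

```text
clock: 2.53
position: [0.4657, -0.2141, 0.0706]
ee_rot: [0.576, 0.41, 0.576, -0.41]
contact_force: [0.7, 0.3, 0.6]
width: -0.0001
```

Run:
```python
from h import *
s=viewer.get_image("scene")[:,:,::-1]
b=cv2.resize(s[120:200,205:305],None,fx=7,fy=7,interpolation=2)
from rig import manip
plan([.4665,-.213,.052],np.deg2rad(19.2))
p=manip.get_state()["position"]
for X,c in((p,(0,0,255)),([.4665,-.213,.052],(0,255,0))):
    u=(proj("scene",X)-[205,120]+.5)*7; cv2.circle(b,tuple(int(v) for v in u),3,c,-1)
cv2.imwrite('pics/low.png',b)
```

```text
shift [19.5  0.2 -1.4] turn -0.0011 t 2.5833 pos [ 0.4667 -0.2144  0.0715] q6 [-0.567  0.297  1.837  0.002  1.006  0.669] F [ 0.68 -0.51  0.14] w 0.00021395486357590147
[[ 0.003  0.945  0.328]
 [ 0.     0.328 -0.945]
 [-1.     0.002  0.001]]
```

View pics/low.png

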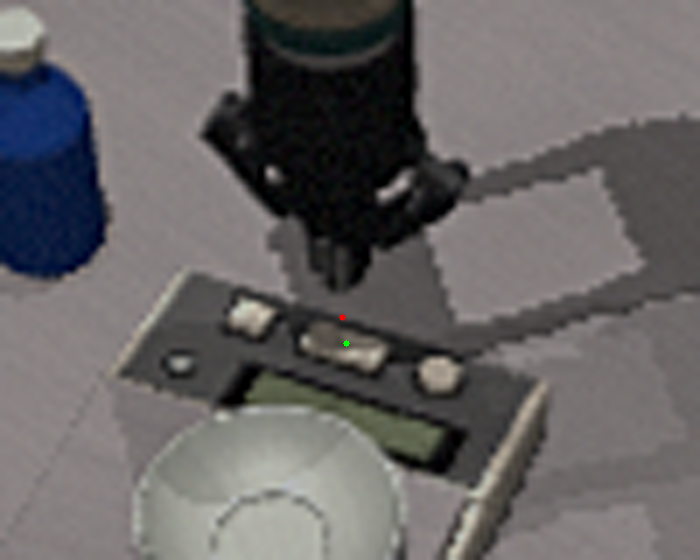

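Run:
```python
from h import *
s=viewer.get_image("scene")[:,:,::-1]
b=s[145:180,235:275].astype(float); b=np.clip((b/255)**.5*255,0,255).astype(np.uint8)
cv2.imwrite('pics/low2.png',cv2.resize(b,None,fx=16,fy=16,interpolation=0))
```

```text
(no output)
```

View pics/low2.png

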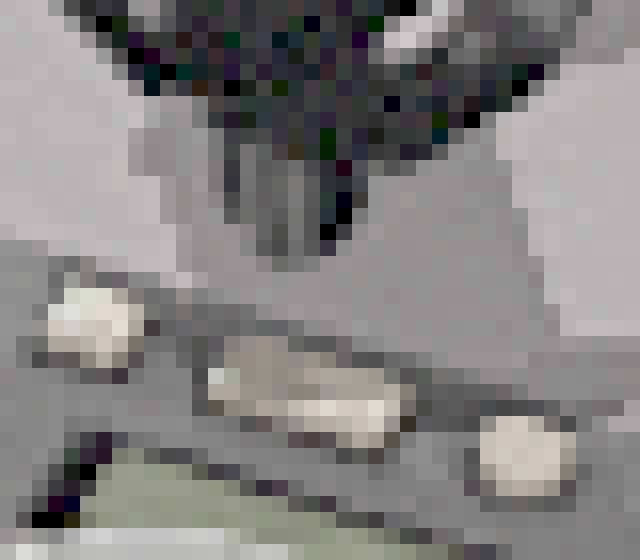

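Run:
```python
from h import *
X=[.1499,-.5551,.204]
for n,roi in(("top",(430,320,530,390)),("scene",(200,0,290,60))):
    im=cv2.imread(f'pics/{n}0.png'); x0,y0,x1,y1=roi
    b=((im[y0:y1,x0:x1]/255.)**.5*255).astype(np.uint8); b=cv2.resize(b,None,fx=7,fy=7,interpolation=0)
    for dz,c in((0,(0,0,255)),(.019,(0,255,0)),(.073,(255,0,0))):
        u=(proj(n,np.add(X,[0,0,dz]))-[x0,y0]+.5)*7; print(n,dz,u/7+[x0,y0]); cv2.circle(b,tuple(int(v) for v in u),4,c,-1)
    cv2.imwrite(f'pics/st_{n}.png',b)
```

```text
top 0 [461.26805831 344.60875686]
top 0.019 [464.26068678 345.93613727]
top 0.073 [473.33765006 349.96222447]
scene 0 [242.1611678   46.82110605]
scene 0.019 [241.88745087  42.38855767]
scene 0.073 [241.07962894  29.30675904]
```

View pics/st_top.png

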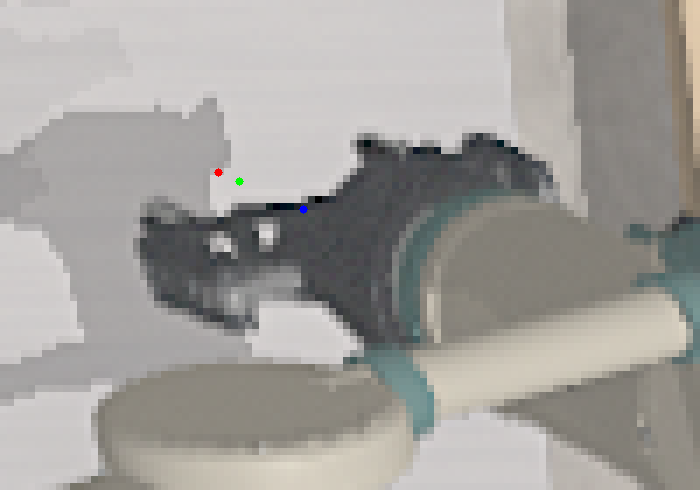

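View pics/st_scene.png

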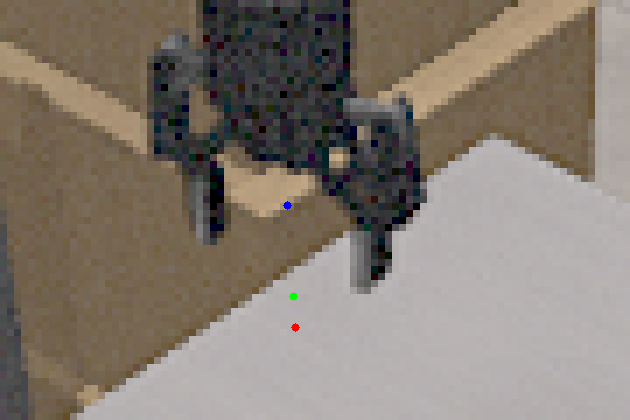

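Run:
```python
from h import *
R=np.array([[0,.965,.261],[0,.261,-.965],[-1,0,0]]);P=np.array([.1499,-.5551,.204])
def box(b,n,x0,y0,lo,hi,c,off):
    pts=[]
    for i in range(8):
        l=np.array([(lo,hi)[i>>k&1][k] for k in range(3)])
        pts.append((proj(n,P+off+R@l)-[x0,y0]+.5)*7)
    for i in range(8):
        for k in range(3):
            j=i^(1<<k)
            if j>i: cv2.line(b,tuple(int(v) for v in pts[i]),tuple(int(v) for v in pts[j]),c,1)
print(proj("top",[0,0,0]),proj("scene",[0,0,0]))
for n,roi in(("top",(430,320,530,390)),("scene",(200,0,290,60))):
    im=cv2.imread(f'pics/{n}0.png'); x0,y0,x1,y1=roi
    b=((im[y0:y1,x0:x1]/255.)**.5*255).astype(np.uint8); b=cv2.resize(b,None,fx=7,fy=7,interpolation=0)
    off=0
    for s in(1,-1):
        z=sorted([s*.0425,s*.057]); box(b,n,x0,y0,(-.058,-.011,z[0]),(-.013,.011,z[1]),(0,0,255),off)
    box(b,n,x0,y0,(-.12,-.038,-.0425),(-.073,.038,.0425),(255,0,0),off)
    cv2.imwrite(f'pics/bx_{n}.png',b)
```

```text
[276.80992924 380.5944784 ] [377.68377496 133.94266402]
```

View pics/bx_top.png

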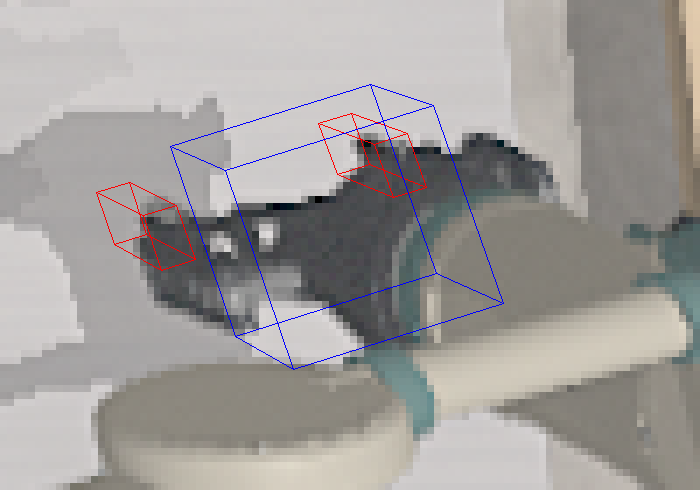

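View pics/bx_scene.png

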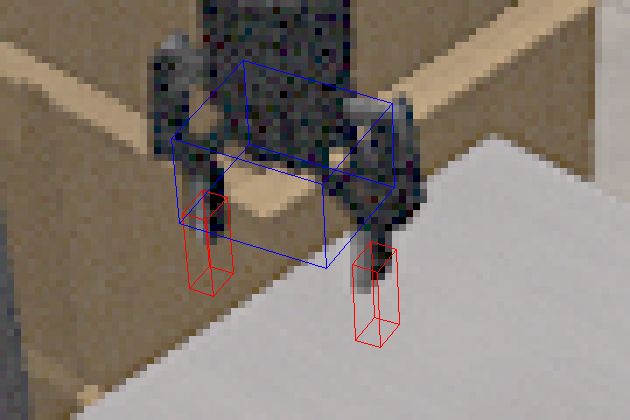

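The column agrees, but the visible fingertips look about 20 mm higher than the reported TCP in both cameras. That looks like a vertical offset, so I'll find contact by force in small steps.

Request:
{"op": "move_arm", "data": {
  "rows": [
    [[5,0,-0.5],0,0],
    [[10,0,-0.5],0,0],
    [[14,0,-0.5],0,0],
    [[16,0,-0.5],0,0],
    [[16,0,-0.5],0,0]
  ]
}}

```text
clock: 3.05
position: [0.4667, -0.2137, 0.0553]
ee_rot: [0.577, 0.41, 0.576, -0.409]
contact_force: [-0.0, -0.1, 0.0]
width: -0.0001
```

Request:
{"op": "move_arm", "data": {
  "rows": [
    [[1,0,0],0,0],
    [[2,0,0],0,0],
    [[3,0,0],0,0],
    [[3,0,0],0,0]
  ]
}}

```text
clock: 3.38
position: [0.4667, -0.2136, 0.0522]
ee_rot: [0.577, 0.41, 0.576, -0.409]
contact_force: [0.4, 0.2, -0.3]
width: 0.0001
```

Run:
```python
from h import *
s=viewer.get_image("scene")[:,:,::-1]
b=s[140:185,230:285].astype(float); b=np.clip((b/255)**.5*255,0,255).astype(np.uint8)
cv2.imwrite('pics/c1.png',cv2.resize(b,None,fx=12,fy=12,interpolation=0))
plan([.4665,-.213,.052],np.deg2rad(19.2))
```

```text
shift [ 0.3  0.  -0.7] turn -0.0005 t 3.4333 pos [ 0.4667 -0.2136  0.0523] q6 [-0.566  0.318  1.862  0.002  0.959  0.669] F [ 0.74 -0.01 -0.2 ] w -0.00024192155058354653
[[ 0.002  0.945  0.328]
 [ 0.     0.328 -0.945]
 [-1.     0.002  0.001]]
```

View pics/c1.png

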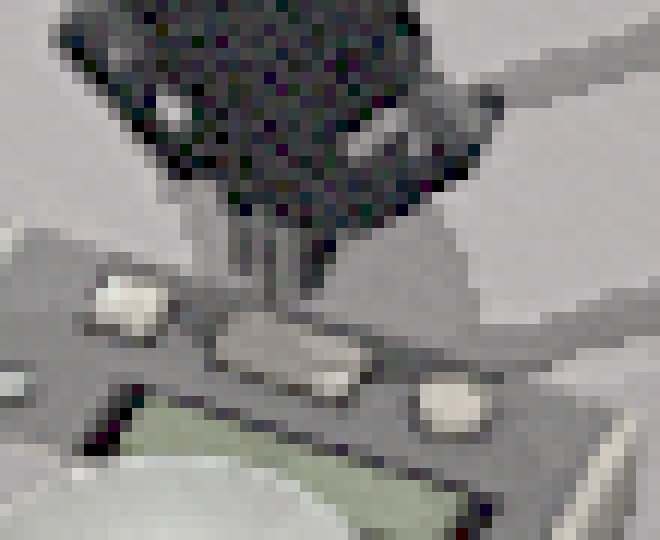

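Request:
{"op": "move_arm", "data": {
  "rows": [
    [[1,0,-0.7],0,0],
    [[2,0,-0.7],0,0],
    [[3,0,-0.7],0,0],
    [[4,0,-0.7],0,0],
    [[4,0,-0.7],0,0]
  ]
}}

```text
clock: 3.85
position: [0.4663, -0.2129, 0.048]
ee_rot: [0.577, 0.41, 0.576, -0.409]
contact_force: [0.2, 1.1, 0.5]
width: -0.0002
```

Request:
{"op": "move_arm", "data": {
  "rows": [
    [[1,0,0],0,0],
    [[2,0,0],0,0],
    [[3,0,0],0,0],
    [[3,0,0],0,0]
  ]
}}

```text
clock: 4.18
position: [0.4662, -0.2128, 0.0448]
ee_rot: [0.577, 0.41, 0.576, -0.409]
contact_force: [-0.5, -0.1, 0.1]
width: -0.0002
```

Run:
```python
from h import *
s=viewer.get_image("scene")[:,:,::-1]
b=s[140:185,230:285].astype(float); b=np.clip((b/255)**.5*255,0,255).astype(np.uint8)
cv2.imwrite('pics/c2.png',cv2.resize(b,None,fx=12,fy=12,interpolation=0))
plan([.4665,-.213,.052],np.deg2rad(19.2))
```

```text
shift [-7.1  0.2  0.3] turn -0.0005 t 4.2333 pos [ 0.4662 -0.2128  0.0449] q6 [-0.565  0.327  1.873  0.002  0.941  0.67 ] F [-0.64  0.03  0.33] w 0.00014042382767206037
[[ 0.002  0.945  0.328]
 [ 0.001  0.328 -0.945]
 [-1.     0.002  0.   ]]
```

View pics/c2.png

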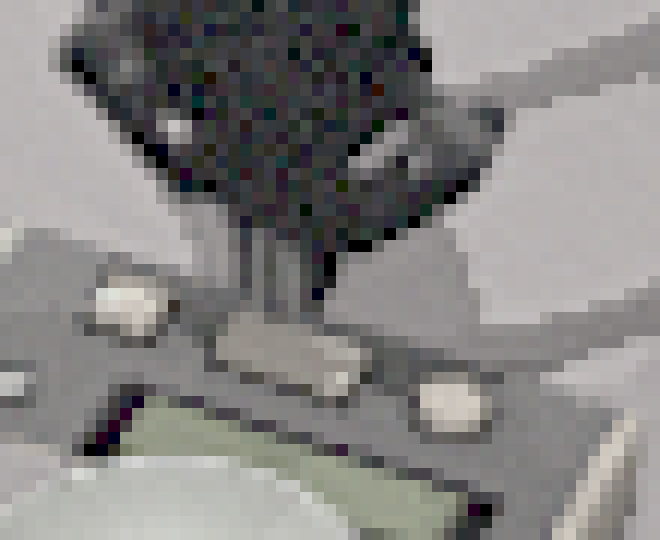

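Request:
{"op": "move_arm", "data": {
  "rows": [
    [[1,0,0],0,0],
    [[2,0,0],0,0],
    [[3,0,0],0,0],
    [[3,0,0],0,0]
  ]
}}

```text
clock: 4.57
position: [0.4661, -0.2127, 0.0416]
ee_rot: [0.577, 0.41, 0.576, -0.409]
contact_force: [0.1, -0.5, -0.7]
width: -0.0002
```

Request:
{"op": "move_arm", "data": {
  "rows": [
    [[1,0,0],0,0],
    [[2,0,0],0,0],
    [[3,0,0],0,0],
    [[3,0,0],0,0]
  ]
}}

```text
clock: 4.9
position: [0.4659, -0.2126, 0.0384]
ee_rot: [0.576, 0.41, 0.576, -0.409]
contact_force: [0.5, 0.6, 0.2]
width: 0.0
```

Run:
```python
from h import *
s=viewer.get_image("scene")[:,:,::-1]
b=s[140:185,230:285].astype(float); b=np.clip((b/255)**.5*255,0,255).astype(np.uint8)
cv2.imwrite('pics/c3.png',cv2.resize(b,None,fx=12,fy=12,interpolation=0))
plan([.4665,-.213,.052],np.deg2rad(19.2))
```

```text
shift [-13.5   0.4   0.5] turn -0.0005 t 4.95 pos [ 0.466  -0.2127  0.0385] q6 [-0.565  0.335  1.88   0.002  0.926  0.67 ] F [-0.01 -0.05  0.51] w -3.900236386900154e-05
[[ 0.001  0.945  0.328]
 [ 0.001  0.328 -0.945]
 [-1.     0.001 -0.   ]]
```

View pics/c3.png

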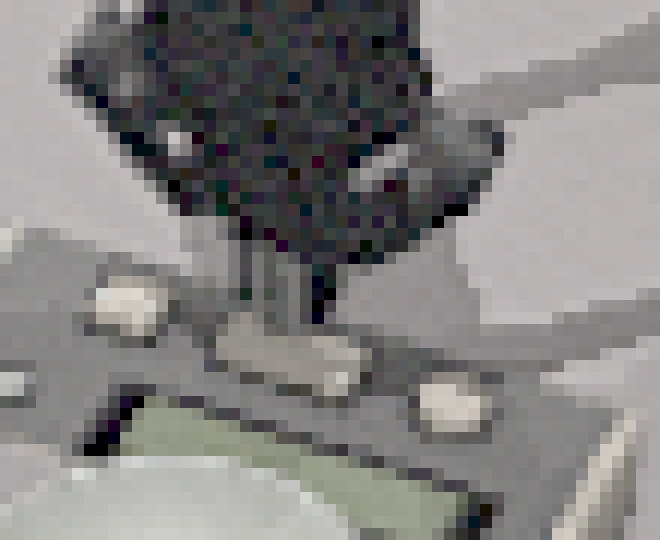

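Run:
```python
from h import *
for z in(.052,.056,.06,.065): print(z,ray("scene",(253,166.3),z).round(4))
print(proj("scene",[.466,-.2127,.0385]))
from rig import manip,finder
im=viewer.get_image("top"); cv2.imwrite('pics/t3.png',cv2.resize(((im[190:290,290:400,::-1]/255.)**.6*255).astype(np.uint8),None,fx=6,fy=6,interpolation=0))
```

```text
0.052 [ 0.4611 -0.2224  0.052 ]
0.056 [ 0.4634 -0.2201  0.056 ]
0.06 [ 0.4658 -0.2178  0.06  ]
0.065 [ 0.4687 -0.2149  0.065 ]
[254.24210498 171.03203033]
```

View pics/t3.png

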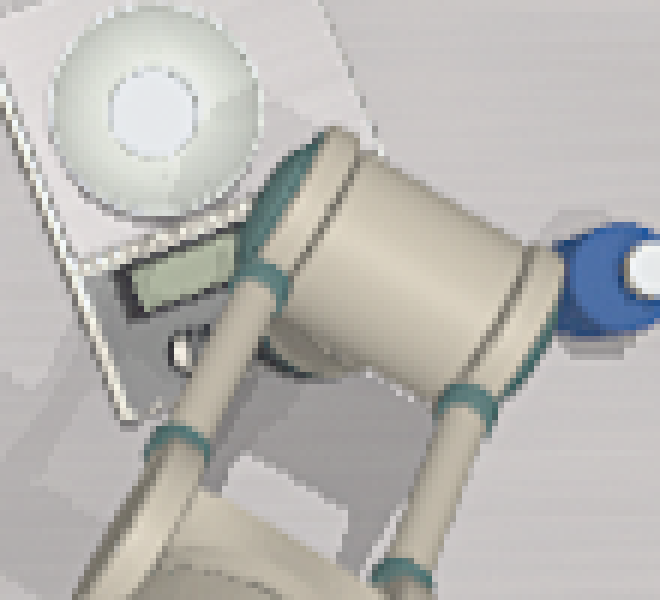

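Request:
{"op": "move_arm", "data": {
  "rows": [
    [[1,0,0],0,0],
    [[2,0,0],0,0],
    [[3,0,0],0,0],
    [[3,0,0],0,0]
  ]
}}

```text
clock: 5.33
position: [0.4659, -0.2126, 0.0354]
ee_rot: [0.576, 0.41, 0.576, -0.409]
contact_force: [-0.5, -0.2, 0.1]
width: -0.0002
```

Request:
{"op": "move_arm", "data": {
  "rows": [
    [[1,0,0],0,0],
    [[2,0,0],0,0],
    [[2,0,0],0,0]
  ]
}}

```text
clock: 5.58
position: [0.4657, -0.2125, 0.0331]
ee_rot: [0.576, 0.41, 0.576, -0.409]
contact_force: [0.2, 0.3, -0.5]
width: 0.0003
```

```bash
cat > snap.py <<'E'
from h import *
import sys
s=viewer.get_image("scene")[:,:,::-1]
b=s[140:185,230:285].astype(float); b=np.clip((b/255)**.5*255,0,255).astype(np.uint8)
cv2.imwrite(f'pics/{sys.argv[1]}.png',cv2.resize(b,None,fx=12,fy=12,interpolation=0))
plan([.4665,-.213,.052],np.deg2rad(19.2))
E
python3 snap.py c4
```

```text
shift [-18.8   0.6   0.7] turn -0.0005 t 5.6333 pos [ 0.4658 -0.2125  0.0332] q6 [-0.565  0.341  1.887  0.002  0.913  0.67 ] F [-0.09 -0.96 -0.46] w -0.00019052532080705698
[[ 0.001  0.945  0.328]
 [ 0.001  0.328 -0.945]
 [-1.     0.001 -0.001]]
```

View pics/c4.png

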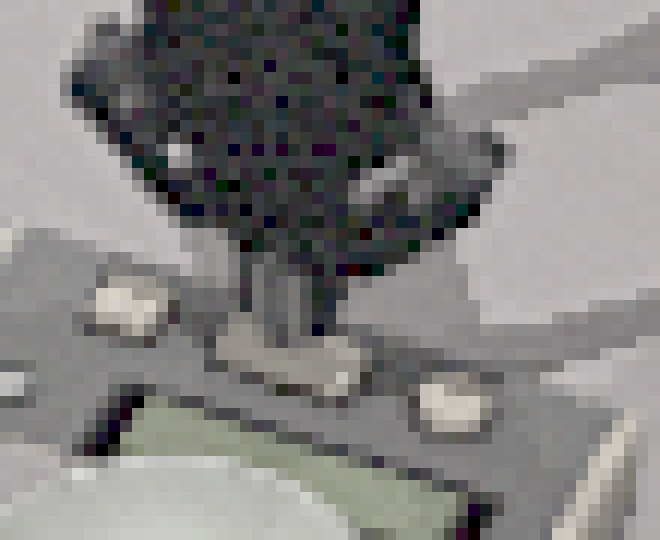

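Request:
{"op": "move_arm", "data": {
  "rows": [
    [[1,0.6,0],0,0],
    [[2,0.6,0],0,0],
    [[2,0.6,0],0,0]
  ]
}}

```text
clock: 5.88
position: [0.4663, -0.2122, 0.031]
ee_rot: [0.576, 0.41, 0.576, -0.409]
contact_force: [0.5, -0.6, -0.2]
width: 0.0001
```

Request:
{"op": "move_arm", "data": {
  "rows": [
    [[1,0,0],0,0],
    [[2,0,0],0,0],
    [[2,0,0],0,0]
  ]
}}

```text
clock: 6.13
position: [0.4661, -0.2121, 0.0288]
ee_rot: [0.576, 0.41, 0.577, -0.409]
contact_force: [0.8, 0.3, 0.0]
width: -0.0001
```

```bash
python3 snap.py c5
```

```text
shift [-23.1   0.1   0.8] turn -0.0005 t 6.1833 pos [ 0.4662 -0.2122  0.0289] q6 [-0.564  0.347  1.891  0.002  0.904  0.671] F [ 0.83  0.15 -0.24] w -1.3722621646289444e-05
[[ 0.     0.945  0.328]
 [ 0.002  0.328 -0.945]
 [-1.     0.001 -0.001]]
```

View pics/c5.png

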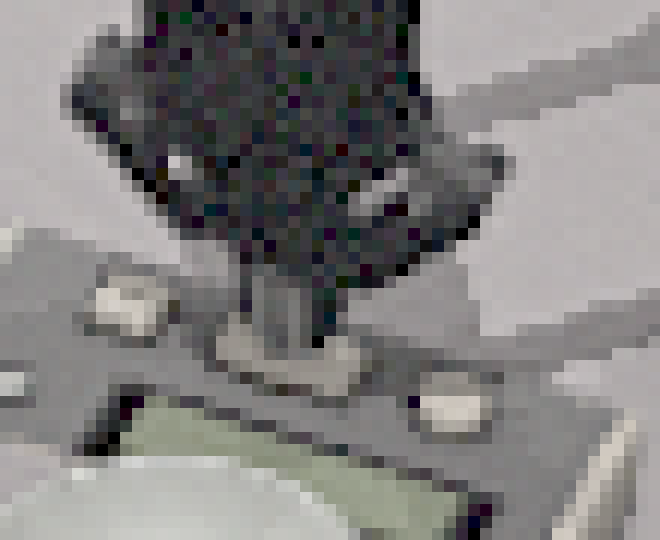

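Request:
{"op": "move_arm", "data": {
  "rows": [
    [[1,0,0.5],0,0],
    [[2,0,0.5],0,0],
    [[3,0,0.5],0,0],
    [[3,0,0.5],0,0]
  ]
}}

```text
clock: 6.52
position: [0.4665, -0.2127, 0.0259]
ee_rot: [0.576, 0.41, 0.576, -0.409]
contact_force: [0.8, -0.7, 0.5]
width: 0.0001
```

Request:
{"op": "move_arm", "data": {
  "rows": [
    [[1,0,0],0,0],
    [[2,0,0],0,0],
    [[2,0,0],0,0]
  ]
}}

```text
clock: 6.77
position: [0.4668, -0.2127, 0.024]
ee_rot: [0.576, 0.411, 0.576, -0.409]
contact_force: [0.6, 1.1, 4.3]
width: -0.0
```

```bash
python3 snap.py c6
```

```text
shift [-27.9  -0.4   0.2] turn -0.0007 t 6.8167 pos [ 0.4668 -0.2127  0.0241] q6 [-0.565  0.354  1.896  0.002  0.891  0.67 ] F [0.76 0.95 3.05] w -0.00011508681076508569
[[ 0.001  0.945  0.328]
 [ 0.002  0.328 -0.945]
 [-1.     0.002 -0.001]]
```

View pics/c6.png

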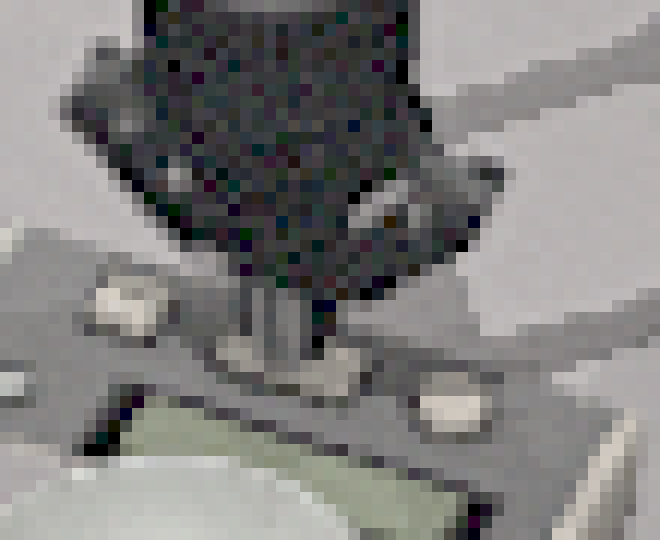

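Request:
{"op": "move_arm", "data": {
  "rows": [
    [[0.5,0,0],0,0],
    [[1,0,0],0,0],
    [[1,0,0],0,0]
  ]
}}

```text
clock: 7.07
position: [0.467, -0.2126, 0.0232]
ee_rot: [0.576, 0.411, 0.576, -0.409]
contact_force: [-0.1, 0.5, 4.2]
width: 0.0002
```

Request:
{"op": "move_arm", "data": {
  "rows": [
    [[0.5,0,0],0,0],
    [[1,0,0],0,0],
    [[1,0,0],0,0]
  ]
}}

```text
clock: 7.32
position: [0.4671, -0.2126, 0.0223]
ee_rot: [0.576, 0.411, 0.576, -0.409]
contact_force: [-0.0, 1.1, 5.2]
width: 0.0002
```

Request:
{"op": "move_arm", "data": {
  "rows": [
    [[0.5,0,0],0,0],
    [[0.8,0,0],0,0],
    [[0.8,0,0],0,0]
  ]
}}

```text
clock: 7.57
position: [0.4673, -0.2125, 0.0217]
ee_rot: [0.576, 0.411, 0.576, -0.409]
contact_force: [-0.5, 1.5, 6.2]
width: 0.0004
```

```bash
python3 snap.py c7
```

```text
shift [-30.3  -0.8   0.1] turn -0.0009 t 7.6167 pos [ 0.4673 -0.2126  0.0217] q6 [-0.564  0.357  1.899  0.003  0.885  0.67 ] F [-0.13  1.27  5.25] w -0.00015017677717662456
[[ 0.002  0.945  0.328]
 [ 0.002  0.328 -0.945]
 [-1.     0.002 -0.001]]
```

View pics/c7.png

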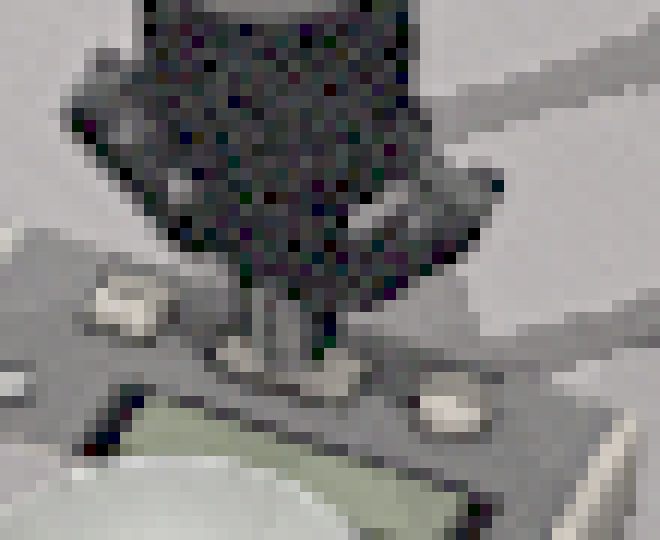

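Request:
{"op": "move_arm", "data": {
  "rows": [
    [[0.5,0,0],0,0],
    [[0.8,0,0],0,0],
    [[0.8,0,0],0,0]
  ]
}}

```text
clock: 7.87
position: [0.4673, -0.2125, 0.0213]
ee_rot: [0.577, 0.411, 0.576, -0.409]
contact_force: [-1.5, 2.0, 8.1]
width: -0.0001
```

Bottom reached: 8 N, and the force rises stiffly beyond 6 N. Releasing straight up.

Request:
{"op": "move_arm", "data": {
  "rows": [
    [[-2,0,0],0,0],
    [[-5,0,0],0,0],
    [[-9,0,0],0,0],
    [[-20,0,0],0,0],
    [[-45,0,0],0,0],
    [[-80,0,0],0,0],
    [[-115,0,0],0,0],
    [[-150,0,0],0,0]
  ]
}}

```text
clock: 8.53
position: [0.4664, -0.2125, 0.1723]
ee_rot: [0.576, 0.411, 0.576, -0.409]
contact_force: [1.1, -0.8, -0.4]
width: 0.0003
```

Request:
{"op": "move_arm", "data": {
  "rows": [
    [[-25,0,0],0,0],
    [[-50,0,0],0,0],
    [[-60,0,0],0,0],
    [[-60,0,0],0,0],
    [[-60,0,0],0,0]
  ]
}}

```text
clock: 8.95
position: [0.466, -0.2125, 0.2315]
ee_rot: [0.576, 0.411, 0.577, -0.409]
contact_force: [-0.9, 0.9, -0.8]
width: 0.0
```

Run:
```python
from h import *
s=viewer.get_image("scene")[:,:,::-1]; o=cv2.imread('pics/scene0.png')
f=lambda i:cv2.resize(i[120:250,185:305],None,fx=3.3,fy=3.3,interpolation=2)
cv2.imwrite('pics/end.png',np.hstack([f(o),f(s)]))
for th in(110,130):
    for c,a in blobs("scene",s,(232,155,280,182),th): print(th,np.round(c,1),a)
plan([.4665,-.213,.052],.335)
```

```text
110 [239.3 157. ] 75
110 [274.7 157.3] 54
110 [240.4 164.4] 18
110 [253.7 168.4] 42
110 [276.3 168. ] 41
110 [267.1 172.6] 17
110 [242.9 179.7] 80
130 [240.8 157.7] 34
130 [275.5 159.6] 8
130 [240.4 164.2] 16
130 [253.8 168.4] 34
130 [267.1 172.6] 17
130 [245.8 179.6] 48
shift [178.6   0.8   1.8] turn -0.001 t 9.0 pos [ 0.4654 -0.2122  0.2306] q6 [-0.566  0.167  1.585  0.002  1.393  0.671] F [-0.65 -0.05  0.27] w 0.00033915158815812024
[[-0.002  0.945  0.328]
 [ 0.004  0.328 -0.945]
 [-1.    -0.    -0.004]]
```

View pics/end.png

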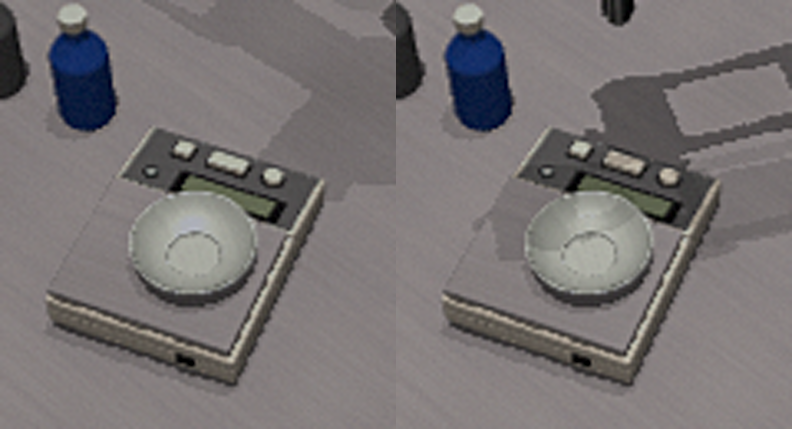

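Before and after match: the three key centres are within 0.3 px, the tare key is up again, and the hand is clear above.

```bash
python3 -c "
from rig import manip
print(manip.sign_off())"
```

```text
the job is handed in; nothing more can be done
None
```

I pressed the wide tare key on the dish scale once with closed fingertips, straight down to its stop. It sprang back up, I drew the hand well clear above it, and I handed the job in at about 9 s.

- **Press:** the force rose about 1 N per mm, as the key's spring should, and peaked at about 8 N at the stop. By TCP height the key travelled about 5 mm, its full range.
- **After release:** the force was back to sensor noise. In the before and after scene pictures the three keys are within 0.3 px of where they were, and the dish, scale and blue bottle look unchanged. I did not re-check the tub scale, the scoop or the grey bottle, but the arm touched nothing except the tare key.
- **Disagreement:** contact came at a reported TCP height of about 25 mm, not the 52 mm expected. The cameras also showed the fingertips higher than the reported TCP, so I found contact by small force-watched steps instead of relying on the TCP height. I did not find the cause.

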